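Close the sliding clamp of a piercing jig on a brass blank

ROBOT

A 7-joint arm with a two-finger parallel gripper is mounted at the origin on the work surface. World frame = base frame: x ahead of the robot, y to its left, z up, the work surface at z = 0. Lengths are in m, angles in rad, forces in N, time in s.
With the tool pointing down it reaches from about 0.425 to 0.925 m from the base axis. Payload 6.8 kg.
Tool frame: the origin (TCP) lies at the very end of the fingers, on their centre line; the grasp point (between the pads) lies 19 mm behind it; z points along the fingers, y is the line along which they close (so a half turn about z gives the same grasp; the last joint's range is limited). The gripper opens to 85 mm and grips with 20 to 120 N. Pads are 22 mm wide; open, the fingers measure 114 mm over their backs; the gripper's body (76 mm by 85 mm) begins 54 mm behind the grasp point. The pads swing forward as they close: fully open they stand 13 mm farther back than shut.
Start: joints at [-1.398, 0.477, 0.022, 1.555, -0.011, 1.109, -0.083], TCP at [0.187, 0.649, 0.208] pointing down, gripper open.
Joint ranges: [-2.96, 2.96], [-0.34, 2.1], [-1.41, 1.46], [0.24, 2.44], [-1.37, 4.51], [0.17, 1.92], [-2.96, 2.96]. Speed limits (rad/s): [2.39, 2.39, 3.14, 3.14, 3.14, 3.14, 3.14].

INTERFACE

Orientations are given as a unit quaternion [w, x, y, z].
In Python, from station import * gives the robot as it stands.
- The arm moves only by the tool jog_arm, never from a script. Its argument "moves" is one flat list of numbers, 7 for each row, row after row: the shift along the tool's x, y, z normalised to -1 to 1, where 1 is 20 mm, then the turn, a rotation vector about the tool's x, y, z normalised to -1 to 1, where 1 is 4 degrees, then the opening, from 0 (shut) to 1 (fully open). In form: [x, y, z, rx, ry, rz, claw, x, y, z, rx, ry, rz, claw, ...]. A call has exactly 8 rows; each row shifts and turns the commanded pose from where the row before left it, along the tool's axes as they then stand; what a row does not reach is not made up. A row lasts 1/12 s, in which the tool goes at most 41.7 mm and 7.16 degrees, less where a joint would pass 70% of its speed; a pose out of reach is approached as far as the arm can. A call with a number of a shift or a turn outside -1 to 1 is refused whole. A call with a gripper value outside its range is refused whole. The fingers move at their own pace and stop on an object; "grip_force" is the grip in N (left out, the last holds). Time passes only in rows, so rows that do not move let the fingers close, or fill a call up. It gives the time, the measured TCP pose, the force, the opening and the grip force at its end, in the units of the state.
- get_obs(): the state, without advancing time (a new reading comes with each control period).
- read_camera(name): name is "scene" or "top"; returns a dict with "color" (420x560x3 uint8, blue, green, red), "fx", "fy", "cx", "cy" (pixels), "rvec" (rotation vector, rad) and "tvec" (3), from world to camera coordinates, as OpenCV has them. Camera axes: x right, y down, z forward; pixel columns grow to the right and rows downward; lengths in m; the calibration is good to about 2 mm. A picture is of the moment at which its call begins. There is no depth.
- hand_in(): hands the job in; it is judged then, once.
The state is a dict: "t": time; "q": joint angles; "joint_vel": joint speeds; "joint_torque": joint torques, N m; "eef_pos": TCP position; "tool_rot": TCP orientation; "contact_force": force on the tool from outside, world axes, zero at the start; "torque": the same for the moment, N m; "gripper_width": opening from 0.0 (shut) to 1.0 (fully open); "grasp_force": force on a finger pad.
Only numpy, scipy, OpenCV 4.12 (cv2) and the standard library are available. Lean on these libraries where they do the work, as an engineer would, in place of code of your own. Each camera call takes 0.05 s, during which the arm holds its last target. There are 200 camera calls.

TASK

Clamp the brass blank in the jig: push the red-topped knob along the long leg of its L-shaped slot to the corner, then turn and push it along the short leg right to the end, so that it drives the blue jaw and the jaw seats the blank against the far stop. Only push the knob, never lift it out of the slot, and leave the tin, the copper tube stand and the stack of plates where they are.

Things in the scene. Friction and masses are not known exactly. Their poses are not given: they have to be found in the camera images.
- jig: Fixed clamping jig: plate 230 x 230 mm, 28 high, dark base, aluminium top. Origin: centre of its underside; x, y along its edges, z up. Numbers below: mm in this frame. In the top (z = 28) an L-slot, 17 wide, 16 deep: the long leg, on x = -60, runs in +y; the short leg, on y = 45, in +x. Low rails, 10 high, 9 wide, at y = -8.5 and 98.5, x -28 to 108. Elsewhere the top is bare.
- slot_corner (a point): Where the knob's axis stands at the slot's corner, on the jig's top face: jig (-60, 45, 28). On the long leg the axis can travel from y = -80 to here, where the slot's wall stops it.
- slot_end (a point): Where the knob's axis stands when fully home at the end of the short leg, a hard stop: jig (-5, 45, 28).
- stop_face (a point): Foot of the far stop's face, mid-width: jig (90, 45, 28). The stop is a dark bar 100 wide and 14 high.
- knob: Loose knob, 0.22 kg: steel flange 44 across, 8 thick, sliding on the jig's top; red grip 30 across, top 44 above the flange's underside; pin 14 across reaching 13 down into the slot. Origin: centre of the flange's underside, z up; spins freely. Starts on the long leg, y -78 to -35. Slides at 1 N, about 3 N when driving jaw and blank; stays where left; only its weight holds it in.
- jaw (a joint): Blue jaw bar 22 (x) x 94 (y), 22 high, sliding in jig +x between the rails, centred on y = 45. Value in m: 0 open (rear face, met by the knob's flange, at jig x = -26; front face at -4), growing towards the stop. Starts at 0 to 0.008; about 0.043 with the knob home. Resists with 1.2 N, stays where left.
- blank: Loose brass blank 50 (x) x 80 (y) x 4 mm, 0.13 kg, flat on the jig between jaw and stop, 7 to 17 mm short of the stop, slightly askew. Origin: centre of its underside, z up. Against the stop its origin is at jig x = 65; the closed jaw leaves it 1 mm of play.
- tin: Bystander, loose: round black tin, 75 in diameter, 26 high; origin: centre of its underside. Stands beside the jig.
- tube_stand: Bystander, loose: copper tube 24 in diameter on a steel foot 80 in diameter, 66 high in all; origin: centre of its underside. Stands beside the jig.
- plates: Bystander, loose: stack of brass and copper plates, about 75 x 85, 15 high; origin: centre of its underside. Lies beside the jig.

How it is judged:
On the way, in this order (a step that is already met when the one before it is completed fails the run):
1. the knob has been pushed along the long leg to the corner of the slot (y of knob in the frame of jig above 0.039 m and x of knob in the frame of jig below -0.045 m and z of knob in the frame of jig below 0.033 m), for 0.05 s.
2. the knob has been pushed along the short leg to its end (x of knob in the frame of jig between -0.0095 and 0.002 m and y of knob in the frame of jig between 0.039 and 0.051 m), for 0.1 s.
At the end, for the whole second after the job is handed in: The knob stands upright in the slot within 4.5 mm of the end of the short leg, the jaw is closed behind it (0.037 m or more), the brass blank lies flat within 6 mm of touching the far stop (driven there by the jaw), and both are at rest (all of step 2 and x of blank in the frame of jig above 0.059 m and value of joint jaw above 0.037 m and z of knob in the frame of jig between 0.024 and 0.032 m and angle between knob's own z axis and vertical below 0.15 rad and z of blank in the frame of jig below 0.032 m and angle between blank's own z axis and vertical below 0.1 rad and linear speed of each of knob, blank below 0.01 m/s).
It fails at once if the knob is lifted out of the slot (raised more than 8 mm) or tipped over (z of knob in the frame of jig above 0.036 m or angle between knob's own z axis and vertical above 0.5 rad).
It fails at once if the brass blank is lifted off the jig (z of blank in the frame of jig above 0.04 m).
It fails at once if the round black tin is moved more than 15 mm (distance of tin from where it was at the start of the episode above 0.015 m).
It fails at once if the copper tube stand is moved more than 15 mm (distance of tube_stand from where it was at the start of the episode above 0.015 m).
It fails at once if the stack of finished plates is moved more than 15 mm (distance of plates from where it was at the start of the episode above 0.015 m).
It also fails if it takes over 40 s, if anything falls off the work surface, if the arm or the gripper's body presses on something with over 40 N, if the wrist force passes 120 N, or if a joint passes its speed limit or range.

## Working session

There is one attempt and no reset: what is moved stays moved. The work goes in short steps, Python scripts to look and compute and a tool call to move; the robot and the scene stay as the last step left them, time stands still between calls to the robot, and variables do not carry over. Pictures are saved under pics/ and viewed, at most 10 in all, crops included, and the job is handed in when it is done.

Besides the shell and the picture viewer there is one more tool, called after "Call:" as name(argument=value, ...) on one line, values as JSON. jog_arm: Moves the arm, as the interface text tells. Scaled input: -1 to 1 covers 20 mm each way for a shift and 4 degrees each way for a turn. Its arguments: {"type":"object","properties":{"moves":{"type":"array"},"grip_force":{"type":"number"}},"required":["moves"]}

```bash
mkdir -p pics
python3 - <<'E'
from station import *
import cv2,pickle
d={}
for n in("scene","top"):
    r=read_camera(n);d[n]=r;cv2.imwrite(f"pics/{n}0.png",r["color"]);print(n,r["fx"],r["cx"],r["cy"],r["rvec"],r["tvec"])
pickle.dump(d,open("c0.pkl","wb"))
o=get_obs();print(o["t"],o["eef_pos"],o["tool_rot"],o["contact_force"])
E
```

```text
scene 513.6668460498481 286.4427044351862 206.81239771198577 [ 1.98723728  1.71754726 -0.5663775 ] [-0.13239863 -0.48407301  1.42727574]
top 437.41898104680615 281.20844642448094 203.55390947108043 [ 2.12217976 -2.13466386  0.1878294 ] [0.02034849 0.66089664 0.90642656]
0.1 [0.18690388 0.64803515 0.20683281] [-4.23012902e-05  1.39909112e-01  9.90164020e-01 -8.07035442e-04] [ 0.09592556 -0.76851834  0.35502446]
```

View pics/top0.png

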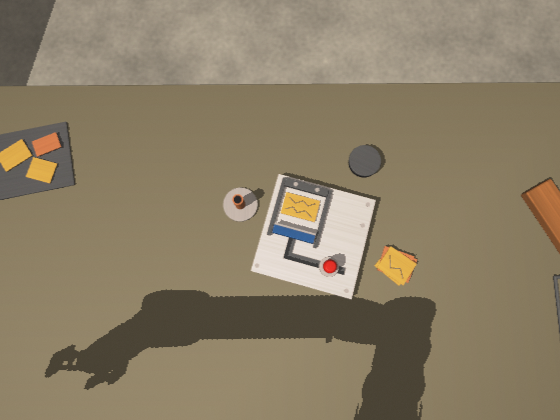

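View pics/scene0.png

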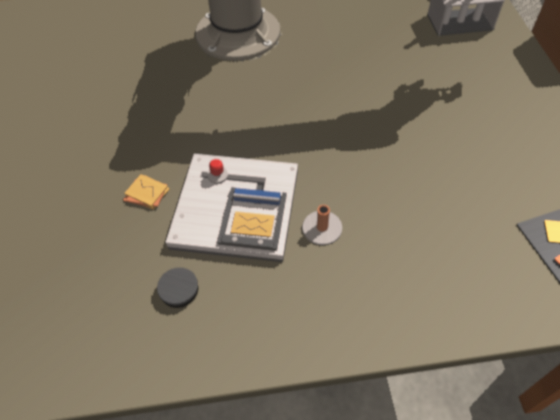

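```bash
cat > h.py <<'E'
import cv2,numpy as np
def ray(r,uv,z):
    K=np.array([[r["fx"],0,r["cx"]],[0,r["fy"],r["cy"]],[0,0,1]])
    R=cv2.Rodrigues(np.array(r["rvec"]))[0];C=-R.T@np.ravel(r["tvec"])
    uv=np.atleast_2d(uv).astype(float)
    d=np.c_[uv,np.ones(len(uv))]@np.linalg.inv(K).T@R
    return (C+d*((z-C[2])/d[:,2])[:,None])[:,:2]
def big(m):
    c=cv2.findContours(m.astype(np.uint8),0,2)[0] if 0 else cv2.findContours(m.astype(np.uint8),cv2.RETR_EXTERNAL,cv2.CHAIN_APPROX_NONE)[0]
    return max(c,key=cv2.contourArea)[:,0]
def red(r):
    b,g,d=[r["color"][...,i].astype(int) for i in range(3)]
    return ray(r,big((d>120)&(g<50)&(b<60)).mean(0),0.066)[0]   # grip, near its top
def knob(r): return red(r)
E
python3 - <<'E'
import pickle
from h import *
d=pickle.load(open("c0.pkl","rb"))
for n,r in d.items():
    im=r["color"].astype(int);hsv=cv2.cvtColor(r["color"],cv2.COLOR_BGR2HSV)
    p=big((hsv[...,2]>150)&(hsv[...,1]<60))
    w=ray(r,p,0.028).astype(np.float32)
    c,s,a=cv2.minAreaRect(w);print(n,c,s,a,cv2.boxPoints((c,s,a)).round(4).tolist())
    print("knob",knob(r))
    b=big((hsv[...,0]>100)&(hsv[...,0]<130)&(hsv[...,1]>140)&(hsv[...,2]>60)); bw=ray(r,b,0.05).astype(np.float32);print("jaw",cv2.minAreaRect(bw))
    th=np.deg2rad(a)
    for k in range(4):pass
    cv2.imwrite(f"pics/{n}crop.png",cv2.resize(r["color"][165:305,240:420] if n=="top" else r["color"][145:265,120:350],None,fx=3.4,fy=3.4,interpolation=cv2.INTER_CUBIC))
E
```

```text
scene (0.8131564259529114, 0.4394790530204773) (0.2887832522392273, 0.8577399253845215) 38.6460075378418 [[0.4325999915599823, 0.6843000054359436], [0.9682000279426575, 0.014299999922513962], [1.1937999725341797, 0.19470000267028809], [0.6581000089645386, 0.8646000027656555]]
knob [ 0.53683861 -0.09284074]Traceback (most recent call last):
  File "<stdin>", line 10, in <module>
  File "h.py", line 10, in big
    return max(c,key=cv2.contourArea)[:,0]
           ~~~^^^^^^^^^^^^^^^^^^^^^^^
ValueError: max() iterable argument is empty
```

Run:
```python
import pickle
from h import *
d=pickle.load(open("c0.pkl","rb"))
roi={"scene":(145,265,160,310),"top":(165,305,240,378)}
for n,r in d.items():
    a0,a1,b0,b1=roi[n]
    hsv=cv2.cvtColor(r["color"],cv2.COLOR_BGR2HSV)
    m=np.zeros(hsv.shape[:2],bool);m[a0:a1,b0:b1]=1
    for t in (130,150,170):
        w=ray(r,big(m&(hsv[...,2]>t)&(hsv[...,1]<60)),0.028).astype(np.float32)
        c,s,a=cv2.minAreaRect(w);print(n,t,np.round(c,4),np.round(s,4),round(a,2))
    print("knob",knob(r))
    jm=m&(hsv[...,0]>100)&(hsv[...,0]<130)&(hsv[...,1]>120)
    if jm.any():print("jaw",cv2.minAreaRect(ray(r,big(jm),0.05).astype(np.float32)))
    cv2.imwrite(f"pics/{n}crop.png",cv2.resize(r["color"][a0:a1,b0:b1],None,fx=4,fy=4,interpolation=cv2.INTER_CUBIC))
```

```text
scene 130 [ 0.6024 -0.0374] [0.2765 0.252 ] 74.29
scene 150 [ 0.5958 -0.0569] [0.2338 0.2351] 74.11
scene 170 [ 0.5966 -0.0571] [0.2315 0.2321] 74.1
knob [ 0.53683861 -0.09284074]
jaw ((0.5988327264785767, -0.010419081896543503), (0.08662097156047821, 0.007513673510402441), 74.21171569824219)
top 130 [ 0.5952 -0.0556] [0.232  0.2309] 74.14
top 150 [ 0.5953 -0.0555] [0.2319 0.2308] 74.14
top 170 [ 0.5952 -0.0555] [0.2315 0.2306] 74.18
knob [ 0.52367622 -0.08594886]
jaw ((0.5948520302772522, -0.009076084941625595), (0.09171242266893387, 0.01836126483976841), 74.14361572265625)
```

View pics/topcrop.png

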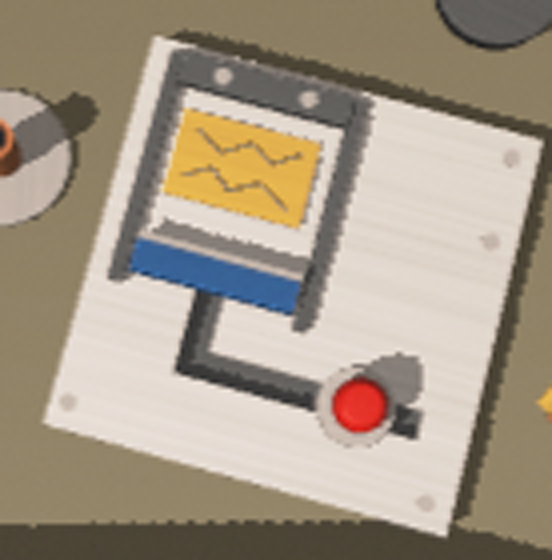

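The crop shows the knob's red grip at about px (330,266), the slot corner at about (289,255) and the jaw open. The jig sits at about (0.5957, -0.0562) with a yaw of -15.9°. The tool axes already line up with it: tool x = -jig x, tool y = jig y.

Call:
jog_arm(moves=[-0.88, -0.52, 0, 0, 0, 0, 0, -0.88, -0.52, 0, 0, 0, 0, 0, -0.88, -0.52, 0, 0, 0, 0, 0, -0.88, -0.52, 0, 0, 0, 0, 0, -0.88, -0.52, 0, 0, 0, 0, 0, -0.88, -0.52, 0, 0, 0, 0, 0, -0.88, -0.52, 0, 0, 0, 0, 0, -0.88, -0.52, 0, 0, 0, 0, 0])

```text
t: 0.77
eef_pos: [0.2997, 0.5285, 0.2073]
tool_rot: [-0.0, 0.14, 0.99, -0.0]
contact_force: [0.5, 0.6, 0.3]
gripper_width: 0.001
grasp_force: 0.0
```

Call:
jog_arm(moves=[-0.88, -0.52, 0, 0, 0, 0, 0, -0.88, -0.52, 0, 0, 0, 0, 0, -0.88, -0.52, 0, 0, 0, 0, 0, -0.88, -0.52, 0, 0, 0, 0, 0, -0.88, -0.52, 0, 0, 0, 0, 0, -0.88, -0.52, 0, 0, 0, 0, 0, -0.88, -0.52, 0, 0, 0, 0, 0, -0.88, -0.52, 0, 0, 0, 0, 0])

```text
t: 1.43
eef_pos: [0.4119, 0.4096, 0.2073]
tool_rot: [-0.0, 0.14, 0.99, -0.0]
contact_force: [0.4, -0.5, 0.1]
gripper_width: -0.003
grasp_force: 0.0
```

Call:
jog_arm(moves=[-0.88, -0.52, 0, 0, 0, 0, 0, -0.88, -0.52, 0, 0, 0, 0, 0, -0.88, -0.52, 0, 0, 0, 0, 0, -0.88, -0.52, 0, 0, 0, 0, 0, -0.88, -0.52, 0, 0, 0, 0, 0, -0.88, -0.52, 0, 0, 0, 0, 0, -0.88, -0.52, 0, 0, 0, 0, 0, -0.88, -0.52, 0, 0, 0, 0, 0])

```text
t: 2.1
eef_pos: [0.5241, 0.2907, 0.2073]
tool_rot: [-0.0, 0.14, 0.99, -0.0]
contact_force: [0.6, 0.0, 0.2]
gripper_width: 0.005
grasp_force: 0.0
```

Call:
jog_arm(moves=[-0.25, -1, 0, 0, 0, 0, 0, -0.25, -1, 0, 0, 0, 0, 0, -0.25, -1, 0, 0, 0, 0, 0, -0.25, -1, 0, 0, 0, 0, 0, -0.25, -1, 0, 0, 0, 0, 0, -0.25, -1, 0, 0, 0, 0, 0, -0.25, -1, 0, 0, 0, 0, 0, -0.25, -1, 0, 0, 0, 0, 0])

```text
t: 2.77
eef_pos: [0.5174, 0.1258, 0.2074]
tool_rot: [-0.0, 0.14, 0.99, -0.0]
contact_force: [0.4, -1.0, -0.6]
gripper_width: 0.003
grasp_force: 0.0
```

Call:
jog_arm(moves=[-0.25, -1, 0, 0, 0, 0, 0, -0.25, -1, 0, 0, 0, 0, 0, -0.25, -1, 0, 0, 0, 0, 0, -0.25, -1, 0, 0, 0, 0, 0, -0.25, -1, 0, 0, 0, 0, 0, -0.25, -1, 0, 0, 0, 0, 0, -0.25, -1, 0, 0, 0, 0, 0, -0.25, -1, 0, 0, 0, 0, 0])

```text
t: 3.43
eef_pos: [0.5114, -0.0389, 0.2074]
tool_rot: [-0.0, 0.14, 0.99, -0.0]
contact_force: [0.4, 0.1, -0.6]
gripper_width: 0.003
grasp_force: 0.0
```

```bash
cat >> h.py <<'E'
C=np.array([.5957,-.0562]);a=np.deg2rad(-15.86)
EX=np.array([np.cos(a),np.sin(a)]);EY=np.array([-EX[1],EX[0]])
def jig(p): return np.round(1000*np.array([(np.array(p)[:2]-C)@EX,(np.array(p)[:2]-C)@EY]),1)
def st():
    from station import get_obs
    from scipy.spatial.transform import Rotation as Ro
    o=get_obs();q=o["tool_rot"];T=Ro.from_quat([q[1],q[2],q[3],q[0]]).as_matrix()
    print("t",o["t"],"tcp jig",jig(o["eef_pos"]),"z",round(o["eef_pos"][2]*1000,1),"F",np.round(o["contact_force"],1),"w",o["gripper_width"])
    print("tool y vs jig y deg",np.rad2deg(np.arctan2(T[:2,1]@EX,T[:2,1]@EY)).round(2),"tilt",T[:,2].round(3))
E
python3 -c "from h import *;st()"
```

```text
t 3.4333 tcp jig [-85.8  -6.4] z 207.4 F [ 0.4  0.1 -0.6] w 0.002606894761714203
tool y vs jig y deg 0.23 tilt [-0.001  0.    -1.   ]
```

Call:
jog_arm(moves=[-0.16, -0.58, 0, 0, 0, 0, 0, -0.16, -0.58, 0, 0, 0, 0, 0, -0.16, -0.58, 0, 0, 0, 0, 0, -0.16, -0.58, 0, 0, 0, 0, 0, -0.16, -0.58, 0, 0, 0, 0, 0, -0.16, -0.58, 0, 0, 0, 0, 0, -0.16, -0.58, 0, 0, 0, 0, 0, -0.16, -0.58, 0, 0, 0, 0, 0])

```text
t: 4.1
eef_pos: [0.5104, -0.1347, 0.2074]
tool_rot: [-0.0, 0.14, 0.99, 0.0]
contact_force: [0.2, 0.6, -0.1]
gripper_width: 0.004
grasp_force: 0.0
```

Call:
jog_arm(moves=[0, 0, 0.98, 0, 0, 0, 0, 0, 0, 0.98, 0, 0, 0, 0, 0, 0, 0.98, 0, 0, 0, 0, 0, 0, 0.98, 0, 0, 0, 0, 0, 0, 0.98, 0, 0, 0, 0, 0, 0, 0.98, 0, 0, 0, 0, 0, 0, 0.98, 0, 0, 0, 0, 0, 0, 0.98, 0, 0, 0, 0])

```text
t: 4.77
eef_pos: [0.5105, -0.1341, 0.0497]
tool_rot: [-0.0, 0.14, 0.99, 0.0]
contact_force: [0.6, -0.1, 0.3]
gripper_width: -0.0
grasp_force: 0.0
```

Run:
```python
from h import *
from station import *
st();a=read_camera("scene")["color"];b=read_camera("top")["color"]
cv2.imwrite("pics/v1.png",np.hstack([cv2.resize(a[120:280,140:320],None,fx=2.2,fy=2.2),cv2.resize(b[160:320,230:410],None,fx=2.2,fy=2.2)]))
```

```text
t 4.7667 tcp jig [-60.7 -98.2] z 49.7 F [ 0.6 -0.1  0.3] w -0.0001224892088517638
tool y vs jig y deg 0.22 tilt [-0.  0. -1.]
```

View pics/v1.png

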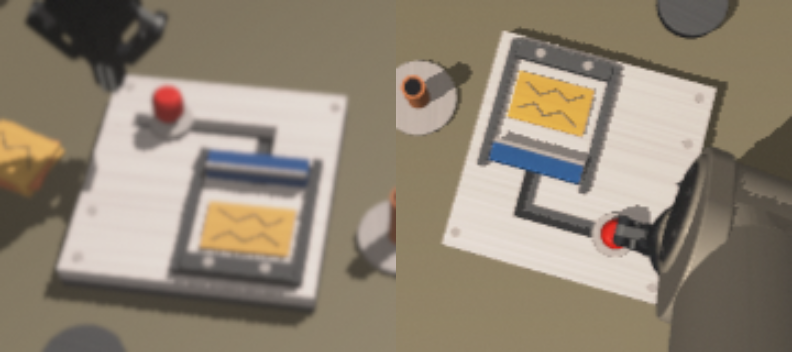

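The fingers stand behind the knob on the slot line, with the tip at crop (105,85) and the knob at (168,105). I'll descend and push towards +y.

Call:
jog_arm(moves=[0, 0, 0.44, 0, 0, 0, 0, 0, 0, 0.42, 0, 0, 0, 0, 0, 0, 0, 0, 0, 0, 0, 0, 0.2, 0, 0, 0, 0, 0, 0, 0.25, 0, 0, 0, 0, 0, 0, 0.25, 0, 0, 0, 0, 0, 0, 0.25, 0, 0, 0, 0, 0, 0, 0.25, 0, 0, 0, 0, 0])

```text
t: 5.53
eef_pos: [0.518, -0.1103, 0.0341]
tool_rot: [0.0, 0.14, 0.99, 0.0]
contact_force: [-1.2, -3.1, 3.6]
gripper_width: 0.002
grasp_force: 2.5
```

Call:
jog_arm(moves=[0, 0.25, 0, 0, 0, 0, 0, 0, 0.25, 0, 0, 0, 0, 0, 0, 0.25, 0, 0, 0, 0, 0, 0, 0.25, 0, 0, 0, 0, 0, 0, 0.25, 0, 0, 0, 0, 0, 0, 0.25, 0, 0, 0, 0, 0, 0, 0.25, 0, 0, 0, 0, 0, 0, 0.25, 0, 0, 0, 0, 0])

```text
t: 6.2
eef_pos: [0.5288, -0.0726, 0.0339]
tool_rot: [0.0, 0.14, 0.99, -0.0]
contact_force: [-1.0, -4.5, 5.7]
gripper_width: -0.0
grasp_force: 2.7
```

Run:
```python
from h import *
from station import *
st();a=read_camera("scene")
cv2.imwrite("pics/v2.png",cv2.resize(a["color"][120:280,140:320],None,fx=3,fy=3));print("knob (scene)",jig(knob(a)))
```

```text
t 6.2 tcp jig [-59.9 -34.1] z 33.9 F [-1.  -4.5  5.7] w -0.0002665470048237204
tool y vs jig y deg 0.25 tilt [ 0. -0. -1.]
knob (scene) [-46.6  -7.3]
```

View pics/v2.png

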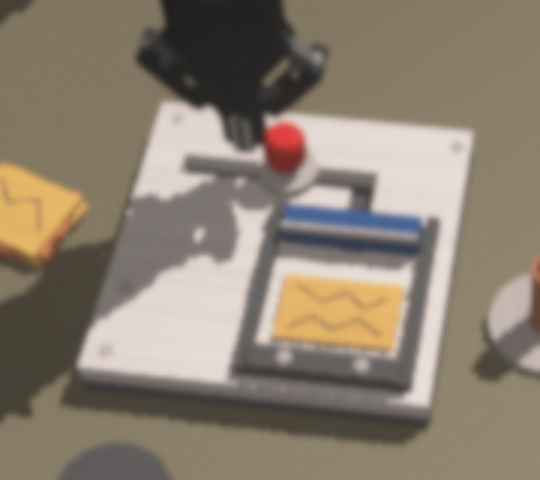

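The knob is upright and moving, at about jig y = -5. There is about 5 N of vertical rubbing, so I'll raise 2 mm while I keep pushing.

Call:
jog_arm(moves=[0, 0, -0.06, 0, 0, 0, 0, 0, 0, -0.06, 0, 0, 0, 0, 0, 0.15, 0, 0, 0, 0, 0, 0, 0.25, 0, 0, 0, 0, 0, 0, 0.25, 0, 0, 0, 0, 0, 0, 0.25, 0, 0, 0, 0, 0, 0, 0.25, 0, 0, 0, 0, 0, 0, 0.1, 0, 0, 0, 0, 0])

```text
t: 6.92
eef_pos: [0.5358, -0.0474, 0.036]
tool_rot: [-0.0, 0.139, 0.99, 0.0]
contact_force: [-0.5, -0.9, 1.0]
gripper_width: -0.001
grasp_force: 0.6
```

Run:
```python
from h import *
from station import *
st();a=read_camera("scene");b=read_camera("top")
print("knob (scene)",jig(knob(a)))
cv2.imwrite("pics/v3.png",np.hstack([cv2.resize(i["color"][s:s+110,c:c+130],None,fx=3,fy=3) for i,s,c in((a,120,160),(b,195,245))]))
```

```text
t 6.9167 tcp jig [-60.1  -7.9] z 36.0 F [-0.5 -0.9  1. ] w -0.0013319366377817095
tool y vs jig y deg 0.16 tilt [ 0.  0. -1.]
knob (scene) [-46.4  17.8]
```

View pics/v3.png

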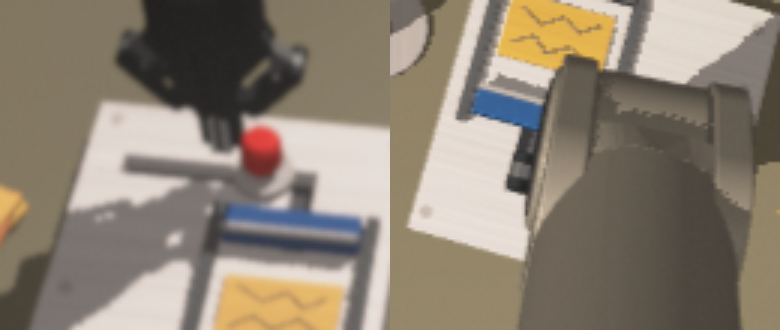

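Call:
jog_arm(moves=[0, 0.2, 0, 0, 0, 0, 0, 0, 0.2, 0, 0, 0, 0, 0, 0, 0.2, 0, 0, 0, 0, 0, 0, 0.2, 0, 0, 0, 0, 0, 0, 0.15, 0, 0, 0, 0, 0, 0, 0.15, 0, 0, 0, 0, 0, 0, 0.1, 0, 0, 0, 0, 0, 0, 0.05, 0, 0, 0, 0, 0])

```text
t: 7.68
eef_pos: [0.5442, -0.0274, 0.038]
tool_rot: [0.002, 0.141, 0.99, -0.001]
contact_force: [-4.6, -9.3, 19.7]
gripper_width: 0.002
grasp_force: 9.3
```

Run:
```python
from h import *
from station import *
st();print("knob (scene)",jig(knob(read_camera("scene"))))
```

```text
t 7.6833 tcp jig [-57.5  13.7] z 38.0 F [-4.6 -9.3 19.7] w 0.0022275419887850824
tool y vs jig y deg 0.36 tilt [ 0.004 -0.002 -1.   ]
knob (scene) [-44.4  36.8]
```

Call:
jog_arm(moves=[0.05, -0.2, 0, 0, 0, 0, 0, 0.05, -0.2, 0, 0, 0, 0, 0, 0, -0.1, 0, 0, 0, 0, 0, 0, 0, 0, 0, 0, 0, 0, 0, 0, 0, 0, 0, 0, 0, 0, 0, 0, 0, 0, 0, 0, 0, 0, 0, 0, 0, 0, 0, 0, 0, 0, 0, 0, 0, 0])

```text
t: 8.4
eef_pos: [0.5377, -0.0333, 0.0359]
tool_rot: [-0.0, 0.14, 0.99, 0.0]
contact_force: [0.1, -0.0, 0.2]
gripper_width: -0.002
grasp_force: 0.0
```

Run:
```python
from h import *
from station import *
st();a=read_camera("scene");print("knob (scene)",jig(knob(a)))
cv2.imwrite("pics/v4.png",cv2.resize(a["color"][110:230,160:320],None,fx=4.5,fy=4.5,interpolation=cv2.INTER_CUBIC))
```

```text
t 8.4 tcp jig [-62.    6.1] z 35.9 F [ 0.1 -0.   0.2] w -0.0015218285280222702
tool y vs jig y deg 0.2 tilt [-0.  0. -1.]
knob (scene) [-46.2  32.4]
```

View pics/v4.png

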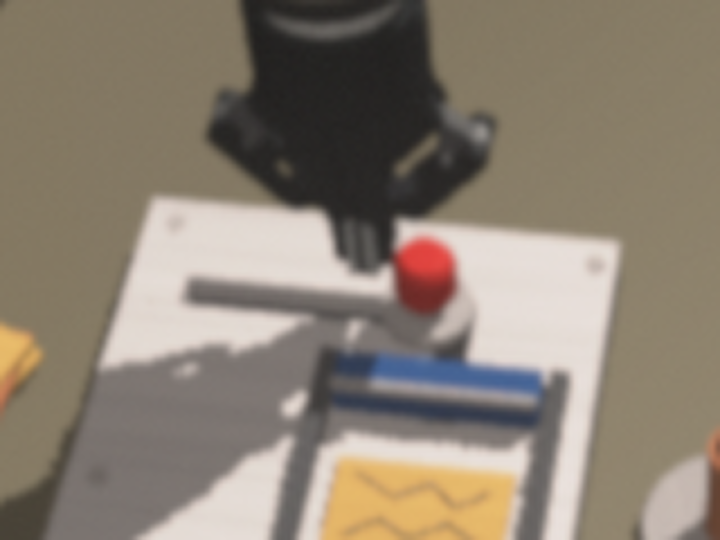

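The knob is upright again. The fingertip had been riding on the flange's rim, so I'll raise clear of the flange and push on the grip instead.

Call:
jog_arm(moves=[-0.1, 0, -0.25, 0, 0, 0, 0, 0, 0, 0, 0, 0, 0, 0, 0, 0.1, 0, 0, 0, 0, 0, 0, 0.1, 0, 0, 0, 0, 0, 0, 0.1, 0, 0, 0, 0, 0, 0, 0.1, 0, 0, 0, 0, 0, 0, 0.05, 0, 0, 0, 0, 0, 0, 0, 0, 0, 0, 0, 0])

```text
t: 9.12
eef_pos: [0.543, -0.0266, 0.0419]
tool_rot: [0.001, 0.14, 0.99, -0.0]
contact_force: [-0.0, -4.2, 6.2]
gripper_width: 0.0
grasp_force: 3.7
```

Run:
```python
from h import *
from station import *
st();a=read_camera("scene");print("knob (scene)",jig(knob(a)))
```

```text
t 9.1167 tcp jig [-58.8  14.1] z 41.9 F [-0.  -4.2  6.2] w 3.9544491411691334e-05
tool y vs jig y deg 0.27 tilt [ 0.002 -0.001 -1.   ]
knob (scene) [-45.9  34. ]
```

```bash
cat >> h.py <<'E'
def blob(r):
    b,g,d=[r["color"][...,i].astype(int) for i in range(3)]
    p=big((d>100)&(g<60)&(b<60)); m=cv2.minAreaRect(p.astype(np.float32)); M=cv2.moments(p.reshape(-1,1,2))
    return (M["m10"]/M["m00"],M["m01"]/M["m00"]),M["m00"],np.rad2deg(.5*np.arctan2(2*M["mu11"],M["mu20"]-M["mu02"]))
def proj(r,x,y,z):
    K=np.array([[r["fx"],0,r["cx"]],[0,r["fy"],r["cy"]],[0,0,1]]);w=C+x/1e3*EX+y/1e3*EY
    return cv2.projectPoints(np.array([[w[0],w[1],z/1e3]]),np.array(r["rvec"]),np.array(r["tvec"]),K,None)[0].ravel().round(1)
E
python3 - <<'E'
import pickle
from h import *
from station import *
d=pickle.load(open("c0.pkl","rb"));s=d["scene"];t=d["top"]
print("top corner proj",proj(t,-60,45,28),"slot start",proj(t,-60,-88,28),"knob top",proj(t,-60,-48.3,72))
print("init",blob(s),proj(s,-60,-48.3,54));print("top",blob(t),proj(t,-60,-48.3,68))
a=read_camera("scene");print("now",blob(a))
for y in(30,35,40,45):print(y,proj(a,-60,y,54))
cv2.imwrite("pics/v5.png",cv2.resize(a["color"][140:205,195:285],None,fx=8,fy=8,interpolation=cv2.INTER_CUBIC))
E
```

```text
top corner proj [287.3 254.8] slot start [345.2 270.9] knob top [330.  265.4]
init ((215.72519083969465, 170.00763358778627), 65.5, np.float64(6.807298540915135)) [217.1 167.4]
top ((329.83955739972333, 265.7579529737206), 120.5, np.float64(-48.34830811596727)) [329.8 265.4]
now ((253.96875, 173.9140625), 64.0, np.float64(31.739000463026812))
30 [253.9 171. ]
35 [256.3 171.2]
40 [258.7 171.5]
45 [261.  171.7]
```

View pics/v5.png

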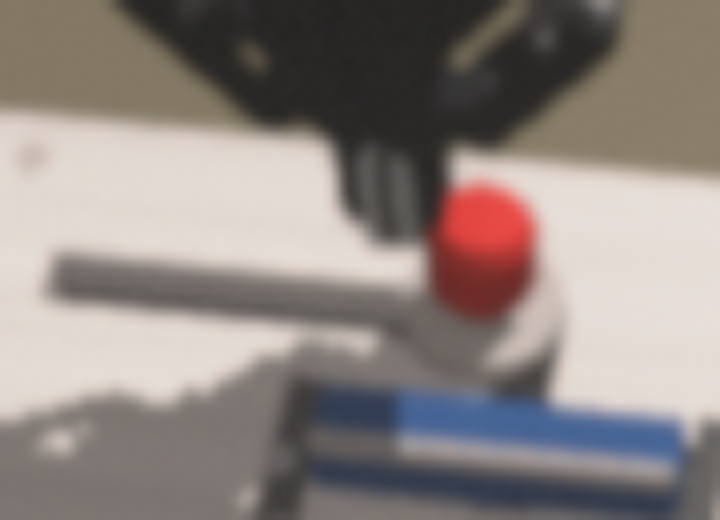

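Run:
```python
import pickle
from h import *
d=pickle.load(open("c0.pkl","rb"));s=d["scene"]
for z in(37,50,63):print("v1",z,proj(s,-60.7,-98.2,z))
for z in(36,42,55):print("v5",z,proj(s,-58.8,14.1,z), proj(s,-72,14.1,z))
for p in((-60,34,72),(-60,34,36),(-35,45,28),(-60,45,28),(-115,115,28),(-115,-115,28)):print(p,proj(s,*p))
```

```text
v1 37 [195.2 170.1]
v1 50 [194.2 166.1]
v1 63 [193.2 162.1]
v5 36 [247.  176.2] [248.1 171.3]
v5 42 [246.7 174.4] [247.9 169.5]
v5 55 [246.2 170.4] [247.4 165.6]
(-60, 34, 72) [255.2 165.6]
(-60, 34, 36) [256.4 176.6]
(-35, 45, 28) [259.8 188.8]
(-60, 45, 28) [261.7 179.5]
(-115, 115, 28) [297.7 162.9]
(-115, -115, 28) [194.3 153.1]
```

Fingertip height relative to the TCP is unclear, so I'll back off and touch the bare jig top lightly to measure it.

Call:
jog_arm(moves=[0, -0.4, 0, 0, 0, 0, 0, 0, -0.6, 0, 0, 0, 0, 0, 0.6, -0.5, 0, 0, 0, 0, 0, 0.6, 0, 0, 0, 0, 0, 0, 0, 0, 0.2, 0, 0, 0, 0, 0, 0, 0.2, 0, 0, 0, 0, 0, 0, 0.1, 0, 0, 0, 0, 0, 0, 0, 0, 0, 0, 0])

```text
t: 9.88
eef_pos: [0.5111, -0.0477, 0.0305]
tool_rot: [-0.0, 0.14, 0.99, -0.0]
contact_force: [0.3, -0.4, -1.0]
gripper_width: 0.004
grasp_force: 0.0
```

Call:
jog_arm(moves=[0, 0, 0.05, 0, 0, 0, 0, 0, 0, 0.05, 0, 0, 0, 0, 0, 0, 0.05, 0, 0, 0, 0, 0, 0, 0.05, 0, 0, 0, 0, 0, 0, 0.05, 0, 0, 0, 0, 0, 0, 0, 0, 0, 0, 0, 0, 0, 0, 0, 0, 0, 0, 0, 0, 0, 0, 0, 0, 0])

```text
t: 10.55
eef_pos: [0.5107, -0.0478, 0.0261]
tool_rot: [0.0, 0.14, 0.99, 0.0]
contact_force: [-0.5, 0.9, 0.2]
gripper_width: 0.002
grasp_force: 0.0
```

Run:
```python
from h import *
from station import *
st();a=read_camera("scene");b=read_camera("top");print(blob(a),jig(knob(a)))
cv2.imwrite("pics/v6.png",np.hstack([cv2.resize(i["color"][s:s+70,c:c+90],None,fx=4.4,fy=4.4,interpolation=cv2.INTER_CUBIC) for i,s,c in((a,135,195),(b,215,255))]))
```

```text
t 10.55 tcp jig [-84.  -15.1] z 26.1 F [-0.5  0.9  0.2] w 0.001644985170237233
tool y vs jig y deg 0.23 tilt [ 0.  0. -1.]
((253.58646616541353, 173.99248120300751), 66.5, np.float64(5.828898051485558)) [-46.6  32.3]
```

View pics/v6.png

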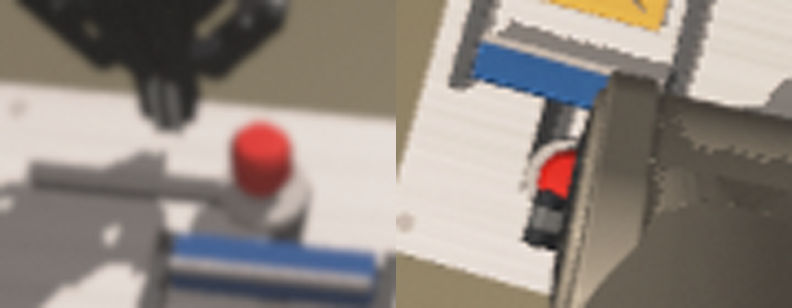

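The TCP is at z = 26 with no contact, so the fingertips sit above it. The earlier jam came from the outward-sloping finger links touching the knob's top. I'll probe deeper, then turn the gripper 90° so its narrow side pushes.

Call:
jog_arm(moves=[0, 0, 0.05, 0, 0, 0, 0, 0, 0, 0.05, 0, 0, 0, 0, 0, 0, 0.05, 0, 0, 0, 0, 0, 0, 0.05, 0, 0, 0, 0, 0, 0, 0.05, 0, 0, 0, 0, 0, 0, 0, 0, 0, 0, 0, 0, 0, 0, 0, 0, 0, 0, 0, 0, 0, 0, 0, 0, 0])

```text
t: 11.32
eef_pos: [0.5107, -0.0478, 0.0211]
tool_rot: [-0.0, 0.14, 0.99, 0.0]
contact_force: [0.2, -0.7, -1.4]
gripper_width: -0.001
grasp_force: 0.0
```

```bash
python3 -c "
from h import *;st()
from station import *
print(get_obs()['q'])"
```

```text
t 11.3167 tcp jig [-84.  -15.1] z 21.1 F [ 0.2 -0.7 -1.4] w -0.0009388099429303561
tool y vs jig y deg 0.23 tilt [-0.  0. -1.]
[-0.26659818  0.49903865  0.29782546  2.0977679  -0.25962435  0.57899933
  1.50538866]
```

Call:
jog_arm(moves=[0, 0, -1, 0, 0, 0, 0, 0, 0, -1, 0, 0, 1, 0, 0, 0, 0, 0, 0, 1, 0, 0, 0, 0, 0, 0, 1, 0, 0, 0, 0, 0, 0, 1, 0, 0, 0, 0, 0, 0, 1, 0, 0, 0, 0, 0, 0, 1, 0, 0, 0, 0, 0, 0, 1, 0])

```text
t: 11.98
eef_pos: [0.5108, -0.0477, 0.0612]
tool_rot: [0.0, 0.377, 0.926, 0.0]
contact_force: [-0.5, 0.2, -0.5]
gripper_width: -0.002
grasp_force: 0.0
```

Call:
jog_arm(moves=[0, 0, 0, 0, 0, 1, 0, 0, 0, 0, 0, 0, 1, 0, 0, 0, 0, 0, 0, 1, 0, 0, 0, 0, 0, 0, 1, 0, 0, 0, 0, 0, 0, 1, 0, 0, 0, 0, 0, 0, 1, 0, 0, 0, 0, 0, 0, 1, 0, 0, 0, 0, 0, 0, 1, 0])

```text
t: 12.65
eef_pos: [0.5108, -0.0477, 0.0612]
tool_rot: [0.0, 0.618, 0.786, 0.0]
contact_force: [-0.6, 0.0, -0.1]
gripper_width: -0.002
grasp_force: 0.0
```

Call:
jog_arm(moves=[0, 0, 0, 0, 0, 1, 0, 0, 0, 0, 0, 0, 1, 0, 0, 0, 0, 0, 0, 1, 0, 0, 0, 0, 0, 0, 1, 0, 0, 0, 0, 0, 0, 1, 0, 0, 0, 0, 0, 0, 1, 0, 0, 0, 0, 0, 0, 1, 0, 0, 0, 0, 0, 0, 0.5, 0])

```text
t: 13.32
eef_pos: [0.5107, -0.0477, 0.0611]
tool_rot: [-0.0, 0.8, 0.6, 0.0]
contact_force: [0.5, -0.6, -0.4]
gripper_width: 0.0
grasp_force: 0.0
```

```bash
python3 -c "
from h import *;st()
from station import *
print(get_obs()['q'])"
```

```text
t 13.3167 tcp jig [-84.1 -15. ] z 61.1 F [ 0.5 -0.6 -0.4] w 0.00032850116918084694
tool y vs jig y deg 90.42 tilt [ 0.  0. -1.]
[-0.61334557  0.52416358  0.75453947  2.09970864 -0.54669184  0.72022594
  0.21470221]
```

Call:
jog_arm(moves=[0, 0.6, 0.5, 0, 0, 0, 0, 0, 0.6, 0.5, 0, 0, 0, 0, 0, 0, 0.5, 0, 0, 0, 0, 0, 0, 0.45, 0, 0, 0, 0, 0, 0, 0.05, 0, 0, 0, 0, 0, 0, 0.05, 0, 0, 0, 0, 0, 0, 0, 0, 0, 0, 0, 0, 0, 0, 0, 0, 0, 0])

```text
t: 13.98
eef_pos: [0.5336, -0.0544, 0.0204]
tool_rot: [-0.0, 0.799, 0.601, 0.0]
contact_force: [-0.9, 0.7, 0.2]
gripper_width: -0.007
grasp_force: 0.0
```

Call:
jog_arm(moves=[0, 0, 0.04, 0, 0, 0, 0, 0, 0, 0.04, 0, 0, 0, 0, 0, 0, 0.04, 0, 0, 0, 0, 0, 0, 0, 0, 0, 0, 0, 0, 0, 0, 0, 0, 0, 0, 0, 0, 0, 0, 0, 0, 0, 0, 0, 0, 0, 0, 0, 0, 0, 0, 0, 0, 0, 0, 0])

```text
t: 14.65
eef_pos: [0.5338, -0.0544, 0.0177]
tool_rot: [-0.0, 0.799, 0.601, 0.0]
contact_force: [0.1, 0.2, -0.1]
gripper_width: 0.003
grasp_force: 0.0
```

```bash
python3 -c "from h import *;st()"
```

```text
t 14.65 tcp jig [-60.  -15.2] z 17.7 F [ 0.1  0.2 -0.1] w 0.002624453534453071
tool y vs jig y deg 90.23 tilt [ 0.  0. -1.]
```

Call:
jog_arm(moves=[0.2, 0, 0, 0, 0, 0, 0, 0.2, 0, 0, 0, 0, 0, 0, 0.2, 0, 0, 0, 0, 0, 0, 0.2, 0, 0, 0, 0, 0, 0, 0.15, 0, 0, 0, 0, 0, 0, 0.1, 0, 0, 0, 0, 0, 0, 0, 0, 0, 0, 0, 0, 0, 0, 0, 0, 0, 0, 0, 0])

```text
t: 15.32
eef_pos: [0.5396, -0.0342, 0.0177]
tool_rot: [0.0, 0.799, 0.601, -0.0]
contact_force: [-0.1, -0.2, 0.6]
gripper_width: 0.0
grasp_force: 0.0
```

Run:
```python
from h import *
from station import *
st();a=read_camera("scene");print(blob(a),jig(knob(a)))
```

```text
t 15.3167 tcp jig [-60.    5.9] z 17.7 F [-0.1 -0.2  0.6] w 0.00014857314633623161
tool y vs jig y deg 90.21 tilt [-0. -0. -1.]
((253.11954022988502, 173.61379310344827), 72.5, np.float64(24.184520054974037)) [-45.9  29.3]
```

Call:
jog_arm(moves=[0.1, 0, 0, 0, 0, 0, 0, 0.1, 0, 0, 0, 0, 0, 0, 0.1, 0, 0, 0, 0, 0, 0, 0.1, 0, 0, 0, 0, 0, 0, 0, 0, 0, 0, 0, 0, 0, 0, 0, 0, 0, 0, 0, 0, 0, 0, 0, 0, 0, 0, 0, 0, 0, 0, 0, 0, 0, 0])

```text
t: 16.03
eef_pos: [0.5418, -0.0265, 0.0177]
tool_rot: [-0.0, 0.799, 0.601, 0.0]
contact_force: [-0.6, -0.0, -0.5]
gripper_width: 0.002
grasp_force: 0.0
```

Run:
```python
from h import *
from station import *
st();a=read_camera("scene");print(blob(a),jig(knob(a)))
```

```text
t 16.0333 tcp jig [-59.9  13.8] z 17.7 F [-0.6 -0.  -0.5] w 0.0015874189640678372
tool y vs jig y deg 90.23 tilt [-0.  0. -1.]
((256.5046948356807, 173.8356807511737), 71.0, np.float64(27.94495921073847)) [-46.7  39.1]
```

Call:
jog_arm(moves=[0.1, 0, 0, 0, 0, 0, 0, 0.1, 0, 0, 0, 0, 0, 0, 0.05, 0, 0, 0, 0, 0, 0, 0.05, 0, 0, 0, 0, 0, 0, 0, 0, 0, 0, 0, 0, 0, 0, 0, 0, 0, 0, 0, 0, 0, 0, 0, 0, 0, 0, 0, 0, 0, 0, 0, 0, 0, 0])

```text
t: 16.75
eef_pos: [0.5435, -0.0206, 0.0177]
tool_rot: [-0.0, 0.799, 0.601, 0.0]
contact_force: [-0.6, -0.1, 0.1]
gripper_width: -0.002
grasp_force: 0.0
```

Run:
```python
from h import *
from station import *
st();a=read_camera("scene");print(blob(a),jig(knob(a)))
```

```text
t 16.75 tcp jig [-60.  20.] z 17.7 F [-0.6 -0.1  0.1] w -0.0019750657785048
tool y vs jig y deg 90.22 tilt [-0.  0. -1.]
((259.23741007194246, 174.11031175059952), 69.5, np.float64(26.493286364585085)) [-46.1  45.9]
```

Call:
jog_arm(moves=[0.05, 0, 0, 0, 0, 0, 0, 0.05, 0, 0, 0, 0, 0, 0, 0.05, 0, 0, 0, 0, 0, 0, 0, 0, 0, 0, 0, 0, 0, 0, 0, 0, 0, 0, 0, 0, 0, 0, 0, 0, 0, 0, 0, 0, 0, 0, 0, 0, 0, 0, 0, 0, 0, 0, 0, 0, 0])

```text
t: 17.47
eef_pos: [0.5442, -0.0183, 0.0177]
tool_rot: [0.0, 0.799, 0.601, -0.0]
contact_force: [-0.8, -2.8, 2.0]
gripper_width: -0.001
grasp_force: 1.6
```

Run:
```python
from h import *
from station import *
st();a=read_camera("scene");print(blob(a),jig(knob(a)))
```

```text
t 17.4667 tcp jig [-59.9  22.4] z 17.7 F [-0.8 -2.8  2. ] w -0.0011214335719002782
tool y vs jig y deg 90.25 tilt [-0. -0. -1.]
((260.175799086758, 174.2511415525114), 73.0, np.float64(31.63278951617597)) [-46.9  47.3]
```

The knob is at the corner: the wall pushes back with 2.8 N and the knob reads y ≈ 45. I'll back off, raise, turn the gripper back and go round behind it for the +x push.

Call:
jog_arm(moves=[-0.3, 0, 0, 0, 0, 0, 0, -0.7, 0, 0, 0, 0, 0, 0, 0, 0, -1, 0, 0, 0, 0, 0, 0, -1, 0, 0, -1, 0, 0, 0, 0, 0, 0, -1, 0, 0, 0, 0, 0, 0, -1, 0, 0, 0, 0, 0, 0, -1, 0, 0, 0, 0, 0, 0, -1, 0])

```text
t: 18.18
eef_pos: [0.5386, -0.0379, 0.0579]
tool_rot: [-0.0, 0.681, 0.732, 0.0]
contact_force: [0.9, 0.1, 0.3]
gripper_width: 0.002
grasp_force: 0.0
```

Call:
jog_arm(moves=[0, 0, 0, 0, 0, -1, 0, 0, 0, 0, 0, 0, -1, 0, 0, 0, 0, 0, 0, -1, 0, 0, 0, 0, 0, 0, -1, 0, 0, 0, 0, 0, 0, -1, 0, 0, 0, 0, 0, 0, -1, 0, 0, 0, 0, 0, 0, -1, 0, 0, 0, 0, 0, 0, -1, 0])

```text
t: 18.85
eef_pos: [0.5384, -0.038, 0.0577]
tool_rot: [-0.0, 0.453, 0.891, 0.0]
contact_force: [0.6, 0.7, -0.2]
gripper_width: -0.001
grasp_force: 0.0
```

Call:
jog_arm(moves=[0, 0, 0, 0, 0, -1, 0, 0, 0, 0, 0, 0, -1, 0, 0, 0, 0, 0, 0, -1, 0, 0, 0, 0, 0, 0, -1, 0, 0, 0, 0, 0, 0, -1, 0, 0, 0, 0, 0, 0, -1, 0, 0, 0, 0, 0, 0, -1, 0, 0, 0, 0, 0, 0, -1, 0])

```text
t: 19.52
eef_pos: [0.5384, -0.038, 0.0577]
tool_rot: [-0.0, 0.19, 0.982, 0.0]
contact_force: [-0.6, 0.1, 0.3]
gripper_width: 0.004
grasp_force: 0.0
```

Call:
jog_arm(moves=[0, 0, 0, 0, 0, -1, 0, 0, 0, 0, 0, 0, -0.5, 0, 1, 0, 0, 0, 0, 0, 0, 1, 0, 0, 0, 0, 0, 0, 0, 1, 0, 0, 0, 0, 0, 0, 1, 0, 0, 0, 0, 0, 0, 0, 0, 0, 0, 0, 0, 0, 0, 0, 0, 0, 0, 0])

```text
t: 20.18
eef_pos: [0.5115, 0.0128, 0.0577]
tool_rot: [0.0, 0.139, 0.99, 0.0]
contact_force: [-0.1, -0.2, -0.5]
gripper_width: -0.002
grasp_force: 0.0
```

Run:
```python
from h import *
from station import *
st();a=read_camera("scene");print(blob(a),jig(knob(a)))
```

```text
t 20.1833 tcp jig [-99.9  43.4] z 57.7 F [-0.1 -0.2 -0.5] w -0.002352717980235992
tool y vs jig y deg 0.12 tilt [ 0.  0. -1.]
((260.54761904761904, 172.41904761904763), 105.0, np.float64(77.60219506190766)) [-54.   45.5]
```

Call:
jog_arm(moves=[0, 0.08, 0.9, 0, 0, 0, 0, 0, 0, 0.9, 0, 0, 0, 0, 0, 0, 0.2, 0, 0, 0, 0, 0, 0, 0, 0, 0, 0, 0, -0.2, 0, 0, 0, 0, 0, 0, -0.2, 0, 0, 0, 0, 0, 0, -0.2, 0, 0, 0, 0, 0, 0, -0.2, 0, 0, 0, 0, 0, 0])

```text
t: 20.9
eef_pos: [0.5282, 0.0093, 0.0184]
tool_rot: [0.0, 0.14, 0.99, 0.0]
contact_force: [-0.6, 1.2, 0.8]
gripper_width: -0.006
grasp_force: 0.6
```

Call:
jog_arm(moves=[-0.2, 0, 0, 0, 0, 0, 0, -0.2, 0, 0, 0, 0, 0, 0, -0.2, 0, 0, 0, 0, 0, 0, -0.2, 0, 0, 0, 0, 0, 0, -0.15, 0, 0, 0, 0, 0, 0, -0.15, 0, 0, 0, 0, 0, 0, -0.1, 0, 0, 0, 0, 0, 0, -0.1, 0, 0, 0, 0, 0, 0])

```text
t: 21.57
eef_pos: [0.5521, 0.0023, 0.0176]
tool_rot: [-0.0, 0.14, 0.99, 0.0]
contact_force: [-2.4, 1.2, 2.1]
gripper_width: -0.001
grasp_force: 1.6
```

Run:
```python
from h import *
from station import *
st();a=read_camera("scene");print(blob(a),jig(knob(a)))
for x in(-60,-40,-20,-5):print(x,proj(a,x,45,54))
```

```text
t 21.5667 tcp jig [-58.   44.4] z 17.6 F [-2.4  1.2  2.1] w -0.000898203952165303
tool y vs jig y deg 0.23 tilt [-0.001  0.    -1.   ]
((258.49005847953214, 181.3111111111111), 142.5, np.float64(-88.93402948670315)) [-28.5  45.7]
-60 [261.  171.7]
-40 [259.4 179.2]
-20 [257.8 186.8]
-5 [256.5 192.7]
```

Call:
jog_arm(moves=[-0.2, 0, 0, 0, 0, 0, 0, -0.2, 0, 0, 0, 0, 0, 0, -0.2, 0, 0, 0, 0, 0, 0, -0.2, 0, 0, 0, 0, 0, 0, -0.2, 0, 0, 0, 0, 0, 0, -0.15, 0, 0, 0, 0, 0, 0, -0.1, 0, 0, 0, 0, 0, 0, 0, 0, 0, 0, 0, 0, 0])

```text
t: 22.28
eef_pos: [0.5768, -0.0049, 0.0177]
tool_rot: [0.0, 0.14, 0.99, -0.0]
contact_force: [-2.2, 1.7, 0.3]
gripper_width: -0.0
grasp_force: 1.0
```

Run:
```python
from h import *
from station import *
st();a=read_camera("scene");print(blob(a),jig(knob(a)))
```

```text
t 22.2833 tcp jig [-32.3  44.2] z 17.7 F [-2.2  1.7  0.3] w -0.00019199183865378484
tool y vs jig y deg 0.24 tilt [ 0. -0. -1.]
((256.44712643678156, 191.3206896551724), 145.0, np.float64(-86.90018526520704)) [-4.  45.3]
```

Call:
jog_arm(moves=[-0.07, 0, 0, 0, 0, 0, 0, -0.07, 0, 0, 0, 0, 0, 0, -0.07, 0, 0, 0, 0, 0, 0, -0.05, 0, 0, 0, 0, 0, 0, 0, 0, 0, 0, 0, 0, 0, 0, 0, 0, 0, 0, 0, 0, 0, 0, 0, 0, 0, 0, 0, 0, 0, 0, 0, 0, 0, 0])

```text
t: 23.0
eef_pos: [0.5792, -0.0054, 0.0175]
tool_rot: [-0.002, 0.14, 0.99, 0.0]
contact_force: [-9.0, 3.2, 6.6]
gripper_width: -0.001
grasp_force: 4.6
```

Call:
jog_arm(moves=[-0.05, 0, 0, 0, 0, 0, 0, -0.05, 0, 0, 0, 0, 0, 0, 0, 0, 0, 0, 0, 0, 0, 0, 0, 0, 0, 0, 0, 0, 0, 0, 0, 0, 0, 0, 0, 0, 0, 0, 0, 0, 0, 0, 0, 0, 0, 0, 0, 0, 0, 0, 0, 0, 0, 0, 0, 0])

```text
t: 23.67
eef_pos: [0.5795, -0.0054, 0.0172]
tool_rot: [-0.004, 0.14, 0.99, 0.0]
contact_force: [-13.2, 3.9, 10.2]
gripper_width: -0.0
grasp_force: 6.7
```

Run:
```python
from h import *
from station import *
st();a=read_camera("scene");print(blob(a),jig(knob(a)))
```

```text
t 23.6667 tcp jig [-29.5  44.4] z 17.2 F [-13.2   3.9  10.2] w -0.00010432277613042087
tool y vs jig y deg 0.18 tilt [-0.007  0.002 -1.   ]
((256.05944055944053, 192.4067599067599), 143.0, np.float64(-87.70253229345992)) [-0.1 45.7]
```

A 13 N reaction shows the knob is at its hard stop. I'll back off and check.

Call:
jog_arm(moves=[0.1, 0, 0, 0, 0, 0, 0, 0.1, 0, 0, 0, 0, 0, 0, 0.3, 0, 0, 0, 0, 0, 0, 0.5, 0, 0, 0, 0, 0, 0, 1, 0, -0.5, 0, 0, 0, 0, 1, 0, -1, 0, 0, 0, 0, 1, 0, -1, 0, 0, 0, 0, 1, 0, -1, 0, 0, 0, 0])

```text
t: 24.38
eef_pos: [0.486, 0.0211, 0.0882]
tool_rot: [0.0, 0.14, 0.99, -0.0]
contact_force: [0.0, 0.1, 0.2]
gripper_width: -0.002
grasp_force: 0.0
```

Call:
jog_arm(moves=[0, 1, -1, 0, 0, 0, 0, 0, 1, -1, 0, 0, 0, 0, 0, 1, 0, 0, 0, 0, 0, 0, 1, 0, 0, 0, 0, 0, 0, 1, 0, 0, 0, 0, 0, 0, 1, 0, 0, 0, 0, 0, 0, 1, 0, 0, 0, 0, 0, 0, 1, 0, 0, 0, 0, 0])

```text
t: 25.05
eef_pos: [0.5316, 0.1758, 0.1279]
tool_rot: [0.001, 0.14, 0.99, 0.0]
contact_force: [0.4, -0.6, -0.1]
gripper_width: 0.001
grasp_force: 0.0
```

Run:
```python
from h import *
from station import *
st();a=read_camera("scene");b=read_camera("top");print(blob(a),"knob top",jig(knob(b)))
hsv=cv2.cvtColor(b["color"],cv2.COLOR_BGR2HSV);m=np.zeros(hsv.shape[:2],bool);m[165:260,255:360]=1
p=big(m&(hsv[...,0]>15)&(hsv[...,0]<32)&(hsv[...,1]>130)&(hsv[...,2]>130));print("blank",jig(cv2.minAreaRect(ray(b,p,.032).astype(np.float32))[0]))
p=big(m&(hsv[...,0]>100)&(hsv[...,0]<130)&(hsv[...,1]>120));c=cv2.minAreaRect(ray(b,p,.05).astype(np.float32));print("jaw centre",jig(c[0]),c[1])
cv2.imwrite("pics/v7.png",np.hstack([cv2.resize(i["color"][s:s+150,c:c+150],None,fx=2.6,fy=2.6,interpolation=cv2.INTER_CUBIC) for i,s,c in((a,130,160),(b,160,240))]))
```

```text
t 25.05 tcp jig [-125.   205.6] z 127.9 F [ 0.4 -0.6 -0.1] w 0.001402918864799546
tool y vs jig y deg 0.23 tilt [ 0.001  0.    -1.   ]
((256.7971014492754, 193.1646903820817), 126.5, np.float64(-76.76230548992903)) knob top [-6.7 45.6]
blank [65.4 46.7]
jaw centre [24.4 44.4] (0.0911763459444046, 0.018229998648166656)
```

View pics/v7.png

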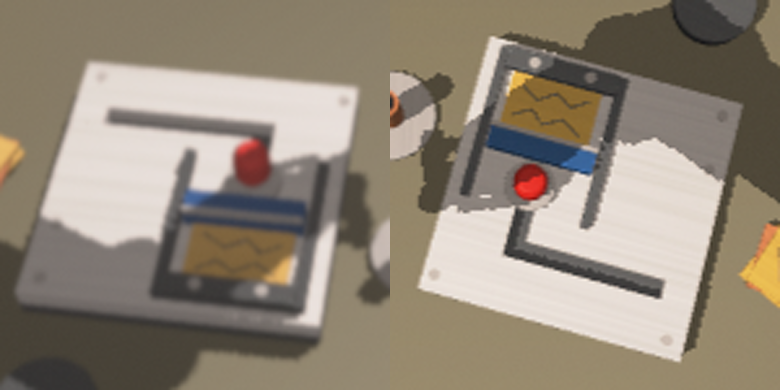

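The knob stands upright at the end of the short leg (about x = -6, y = 45.6), with the jaw against it and the blank at x ≈ 65, seated on the stop. The bystanders haven't moved. Handing in.

```bash
python3 -c "
from station import *
print(hand_in())"
```

```text
the job is handed in; nothing more can be done
None
```

The job is handed in at about 25 s of the 40 s allowed; `hand_in()` returned no verdict, but the last camera check shows the knob upright at the end of the short leg, the jaw closed behind it, the blank at the far stop, and no sign that the tin, tube stand or plates moved.

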